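# Reset the adjuster on a salvaged gearbox

### The job

On the salvaged gearbox, slacken the lock ring by swinging its handle counter-clockwise (seen from above) round to its loose stop, then turn the adjuster in the middle until its pointed nose lines up with the raised rib on the lid, and finally swing the lock ring's handle back to its tight stop so the setting is locked. Leave the small round pump beside it where it stands.

Things in the scene. Friction and masses are not known exactly. Their poses are not given: they have to be found in the camera images.
- gearbox: Grey ribbed gearbox, fixed, 220 mm long (x), 150 wide; flange (108 across) at its +x end, thin shaft stub to 172 mm at -x. On top a round lid, 144 across, top 100 mm above the bench. Origin on the bench below the lid's centre = axis of lock ring and adjuster; z up. Index mark: raised steel rib on the lid, 6 wide, 44 to 68 mm from the axis, towards +x (the flange).
- lock_ring (a joint): Dark ring on the lid, rad, counter-clockwise from above: 0 tight stop, 1.2 loose stop. Starts tight; locks the adjuster below 0.5, frees it above 0.7. Its handle: an arm (top 111 mm above bench) with an upright round steel post, 14 mm thick, top at 150 mm, 95 mm from the axis, in direction (value - 2.15 rad) from the gearbox's +x. 3 to 6 N moves the post; stays where left.
- adjuster (a joint): Steel adjuster on the ring's axis, rad, counter-clockwise from above: direction of its nose from the gearbox's +x, so 0 = at the rib. Starts 0.6 to 1.1 off; range -0.5 to 1.4. Grip: upright bar 14 mm thick, 27 mm behind the axis to 19 before it, 124 to 158 mm above the bench; nose pointed, tail blunt. Unlocked it turns with 0.06 N m and stays; locking shifts it at most 3 degrees.
- pump: Bystander, not to be moved: small loose round pump, 90 mm across the foot, 107 mm high, about 1.8 kg, with a similar upright bar on top but no lock ring and no handle post. Origin at the centre of its underside. It stands beside the gearbox, to its left or right.

How it is judged:
By the outcome, as a careful person would: the job done as asked, in the order asked, and still so for the second after the job is handed in, with the robot touching nothing.
It also fails if it takes over 64 s, if anything falls off the work surface, if the arm or the gripper's body presses on something with over 40 N, if the wrist force passes 120 N, or if a joint passes its speed limit or range.

### The arm

A 6-joint arm with a two-finger parallel gripper is mounted at the origin on the work surface. World frame = base frame: x ahead of the robot, y to its left, z up, the work surface at z = 0. Lengths are in mm, angles in rad, forces in N, time in s.
With the tool pointing down it reaches from about 300 to 775 mm from the base axis. Payload 14.6 kg.
Tool frame: the origin (TCP) lies at the very end of the fingers, on their centre line; the grasp point (between the pads) lies 19 mm behind it; z points along the fingers, y is the line along which they close (so a half turn about z gives the same grasp; the last joint's range is limited). The gripper opens to 94 mm and grips with 3 to 60 N. Pads are 16 mm wide; open, the fingers measure 119 mm over their backs; the gripper's body (75 mm by 177 mm) begins 78 mm behind the grasp point.
Start: joints at [1.215, 0.3, 1.521, -0, 1.321, -0.067], TCP at [156.639, 527.213, 205.446] pointing down, gripper open.
Joint ranges: [-3.03, 3.03], [-0.79, 2.21], [0.23, 2.52], [-1.04, 4.18], [0, 3.07], [-2.55, 2.55]. Speed limits (rad/s): [2.22, 2.22, 2.57, 3.14, 3.14, 3.14].

### API

Orientations are given as [roll, pitch, yaw] about the fixed x, y, z axes, in that order (R = Rz(yaw) Ry(pitch) Rx(roll)).
In Python, from cell import manip gives the robot as it stands. The module is installed in compiled form; this text tells all that it offers.
- The arm moves only by the shell command python3 -m inch 'ROWS' [FORCE]. ROWS is JSON, a list of rows, each an object of numbers: "gripper": the opening, from 0 (shut) to 1 (fully open); "dx", "dy", "dz": the shift along the world's x, y, z in m; "wx", "wy", "wz": the turn, a rotation vector about the world's x, y, z in degrees. A call has exactly 5 rows; each row is the pose to reach, as a shift and turn from the pose commanded when the call began; what a row does not reach only later rows make up. A row lasts 1/12 s, in which the tool goes at most 41.7 mm and 7.16 degrees, less where a joint would pass 70% of its speed; a pose out of reach is approached as far as the arm can. A call with a gripper value outside its range is refused whole. The fingers move at their own pace and stop on an object; FORCE is the grip in N (left out, the last holds). Time passes only in rows, so rows that repeat a pose let the fingers close, or fill a call up. It gives the time, the measured TCP pose, the force, the opening and the grip force at its end, in the units of the state.
- manip.read_state(): the state, without advancing time (a new reading comes with each control period).
- manip.camera(name): name is "scene" or "top" or "wrist"; returns the picture (400x640x3 uint8, blue, green, red); there is no depth.
- manip.camera_info(name): a dict with "camera_matrix" (3x3 intrinsics, pixels), "R" (3x3) and "t" (3): a world point X has camera coordinates R X + t; the wrist camera has in their place "tool_from_camera" (4x4, takes a point from camera to tool coordinates, whose origin is the TCP and whose axes are the flange's). Camera axes: x right, y down, z forward; pixel columns grow to the right and rows downward; lengths in mm; the calibration is good to about 2 mm. A picture is of the moment at which its call begins: read the wrist's pose just before it. camera_info takes no time and is no camera call.
- manip.sign_off(): hands the job in; it is judged then, once.
The state is a dict: "clock": time; "joints": joint angles; "qd": joint speeds; "effort": joint torques, N m; "eef_pos": TCP position; "eef_rot": TCP orientation; "wrist_force": force on the tool from outside, world axes, zero at the start; "moment": the same for the moment, N m; "finger_gap": finger opening in mm; "finger_force": force on a finger pad.
Only numpy, scipy, OpenCV 4.12 (cv2) and the standard library are available. Lean on these libraries where they do the work, as an engineer would, in place of code of your own. Each camera call takes 0.05 s, during which the arm holds its last target. There are 200 camera calls.

## Working session

There is one attempt and no reset: what is moved stays moved. The work goes in short steps, Python scripts to look and compute and a shell command to move; the robot and the scene stay as the last step left them, time stands still between calls to the robot, and variables do not carry over. Pictures are saved under pics/ and viewed, at most 10 in all, crops included, and the job is handed in when it is done.

```bash
mkdir -p pics; python3 - <<'E'
from cell import manip
import cv2,numpy as np
a=manip.camera("scene");b=manip.camera("top")
cv2.imwrite("pics/s0.png",a);cv2.imwrite("pics/t0.png",b)
for n in("scene","top"):
    i=manip.camera_info(n);print(n,np.round(i["camera_matrix"],1).tolist(),np.round(i["R"],4).tolist(),np.round(i["t"],1).tolist())
print(np.round(manip.camera_info("wrist")["tool_from_camera"],3).tolist())
s=manip.read_state();print(s["clock"],s["eef_pos"],s["eef_rot"],s["finger_gap"])
E
```

```text
scene [[460.6, 0.0, 323.7], [0.0, 460.6, 205.1], [0.0, 0.0, 1.0]] [[-0.3642, 0.9313, -0.0063], [0.5491, 0.2093, -0.8091], [-0.7522, -0.2981, -0.5876]] [202.2, -240.8, 1265.2]
top [[467.5, 0.0, 313.9], [0.0, 467.5, 209.7], [0.0, 0.0, 1.0]] [[0.0054, -0.9997, -0.0229], [-0.9946, -0.003, -0.1033], [0.1032, 0.0233, -0.9944]] [15.1, 553.5, 737.3]
[[0.001, -0.967, -0.255, 73.273], [1.0, 0.001, -0.001, -1.123], [0.001, -0.255, 0.967, -178.893], [0.0, 0.0, 0.0, 1.0]]
0.1 [156.5307658  527.01346231 204.96582136] [-3.14058833e+00 -7.23588532e-05  2.85286689e+00] 93.64032803757637
```

View pics/s0.png

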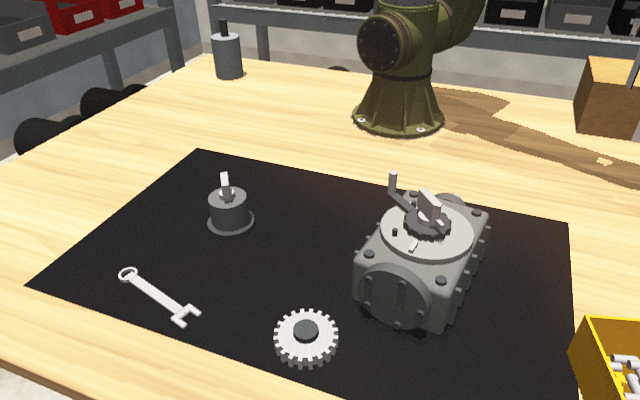

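View pics/t0.png

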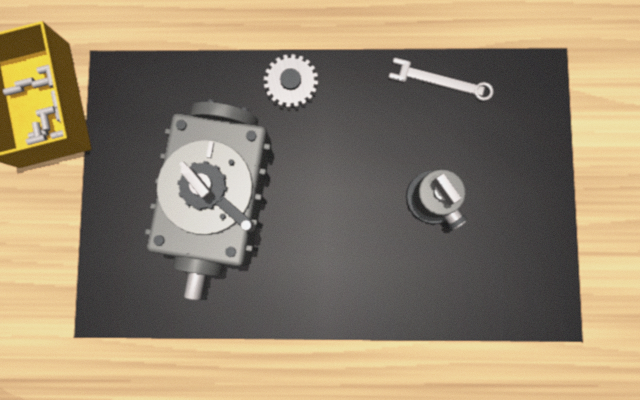

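Both views show the gearbox on the robot's left. In the top view the lid is centred near (205,186), the rib is near (209,149), the post top is at (246,225), and the adjuster's nose points up-left from (205,186). The pump is far off at (440,190). Next I'll measure these precisely.

```bash
cat > h.py <<'E'
import cv2,numpy as np
from cell import manip
def ray(n,uv,z):
    i=manip.camera_info(n);K,R,t=[np.array(i[k],float) for k in("camera_matrix","R","t")]
    C=-R.T@t;d=R.T@np.linalg.inv(K)@np.array([uv[0],uv[1],1.])
    return C+d*(z-C[2])/d[2]
def blobs(img,lo,hi,box,amin=15):
    x0,y0,x1,y1=box
    m=cv2.inRange(cv2.cvtColor(img,cv2.COLOR_BGR2GRAY)[y0:y1,x0:x1],lo,hi)
    cs=cv2.findContours(m,cv2.RETR_EXTERNAL,cv2.CHAIN_APPROX_NONE)[0]
    return [c+np.array([x0,y0]) for c in cs if cv2.contourArea(c)>=amin]
E
python3 - <<'E'
from h import *
a=cv2.imread("pics/t0.png")
g=cv2.cvtColor(a,cv2.COLOR_BGR2GRAY)
print("lid",g[200,175],"body",g[140,175],"rib",g[150,209],"post",g[225,246],"bar",g[178,193])
for lo in(135,200):
  for c in blobs(a,lo,255,(140,100,275,275)):
    (x,y),r=cv2.minEnclosingCircle(c);rc=cv2.minAreaRect(c)
    print(lo,cv2.contourArea(c),np.round((x,y,r),1),np.round(rc[0],1),np.round(rc[1],1),round(rc[2]), "z100",ray("top",(x,y),100).round(1),"z150",ray("top",(x,y),150).round(1))
cv2.imwrite("pics/t0c.png",cv2.resize(a[125:250,145:275],None,fx=4.6,fy=4.6,interpolation=cv2.INTER_CUBIC))
E
```

```text
lid 213 body 155 rib 238 post 240 bar 234
135 140.5 [193.5 266.5   8.7] [194.1 266.6] [11.6 16.7] 14 z100 [461.2 193.2 100. ] z150 [462.2 179.1 150. ]
135 86.0 [203.5 180.    8.9] [205.3 178.5] [17.8  7.2] 50 z100 [590.5 182.2 100. ] z150 [582.1 169.  150. ]
135 10465.0 [205.5 188.   81.7] [205.1 188.9] [ 99.8 138. ] 8 z100 [578.3 178.8 100. ] z150 [570.8 165.8 150. ]
135 128.0 [219.5 109.    9. ] [219.7 109.6] [16.7 10.5] 6 z100 [700.3 160.9 100. ] z150 [683.9 149.2 150. ]
200 53.5 [245.3 224.7   4.6] [245. 225.] [8. 8.] 90 z100 [523.3 117.7 100. ] z150 [519.8 109.2 150. ]
200 53.5 [203.5 180.    7.5] [205.1 178.6] [15.   5.2] 50 z100 [590.5 182.2 100. ] z150 [582.1 169.  150. ]
200 4377.0 [204.1 186.7  47. ] [204.  186.5] [91. 92.] 90 z100 [580.2 181.  100. ] z150 [572.6 167.9 150. ]
```

View pics/t0c.png

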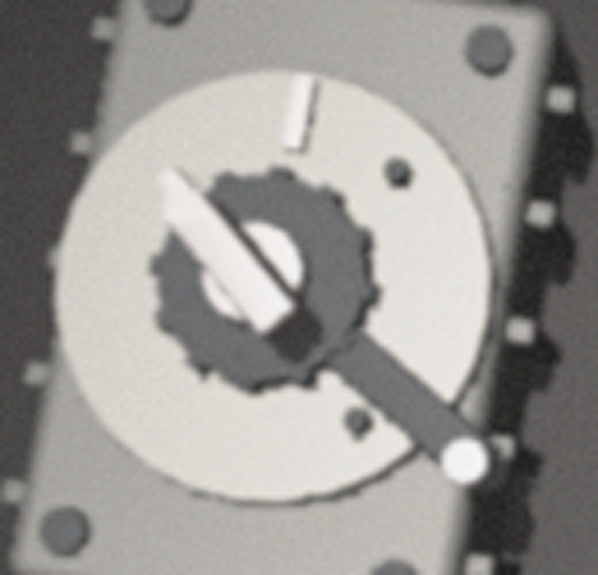

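The crop is 4.6× with its origin at (145,125). It shows the rib from (305,78) to (295,148), the nose tip at (168,172), the tail's middle at (277,316), the post top at (464,460), and the lid edge spanning x 55–493 and y 70–502.

```bash
python3 - <<'E'
from h import *
f=lambda u,v,z:ray("top",(u/4.6+145-.4,v/4.6+125-.4),z)
c=f(274,286,100);r1=f(305,78,104);r2=f(295,148,104);n=f(168,172,158);t=f(277,316,158);p=f(464,460,150)
for k,v in dict(c=c,r1=r1,r2=r2,n=n,t=t,p=p).items(): print(k,v.round(1))
an=lambda v:np.arctan2(v[1],v[0])
print("rib dists",np.hypot(*(r1-c)[:2]),np.hypot(*(r2-c)[:2]),"yaw rib",an(r1-r2),an((r1+r2)/2-c))
print("lid r",np.hypot(*(f(55,286,100)-f(493,286,100))[:2]),np.hypot(*(f(274,70,100)-f(274,502,100))[:2]))
print("post",np.hypot(*(p-c)[:2]),an(p-c)+2.15,"=yaw")
print("bar",np.hypot(*(n-t)[:2]),an(n-t),"axis from bar",t+(n-t)*27/46)
# check post by scene view
i=manip.camera_info("scene");K,R,T=[np.array(i[k]) for k in("camera_matrix","R","t")]
for q in(c,n,t,p):
    x=K@(R@q+T);print("scene px",(x[:2]/x[2]).round(1))
E
```

```text
c [580.2 180.9 100. ]
r1 [648.5 171.7 104. ]
r2 [625.1 174.3 104. ]
n [605.9 198.8 158. ]
t [562.3 164.5 158. ]
p [519.9 108.9 150. ]
rib dists 68.92102556888779 45.438165043553155 yaw rib -0.1119205306914723 -0.13865788490195738
lid r 143.8136300923339 142.59025974849968
post 93.8453482534416 -0.11779864523054062 =yaw
bar 55.53245114828043 0.6658152424184601 axis from bar [587.88364462 184.60723948 158.        ]
scene px [425.8 227.5]
scene px [439.8 209.1]
scene px [422.1 188.4]
scene px [393.  172.2]
```

Everything agrees with the given sizes: the axis is at about (581,181), the gearbox yaw is about -0.12, and the adjuster is about +0.79 off. The post is at (520,109). I'll move above the post and turn the jaws to close roughly along the mid-swing tangent.

```bash

python3 -m inch '[{"gripper":0.5,"dx":0.018,"dy":-0.021,"wz":-4},{"gripper":0.5,"dx":0.036,"dy":-0.042,"wz":-8},{"gripper":0.5,"dx":0.054,"dy":-0.063,"wz":-12},{"gripper":0.5,"dx":0.072,"dy":-0.084,"wz":-16},{"gripper":0.5,"dx":0.091,"dy":-0.105,"wz":-20}]' 15
python3 -m inch '[{"gripper":0.5,"dx":0.018,"dy":-0.021,"wz":-4},{"gripper":0.5,"dx":0.036,"dy":-0.042,"wz":-8},{"gripper":0.5,"dx":0.054,"dy":-0.063,"wz":-12},{"gripper":0.5,"dx":0.072,"dy":-0.084,"wz":-16},{"gripper":0.5,"dx":0.091,"dy":-0.105,"wz":-20}]'
python3 -m inch '[{"gripper":0.5,"dx":0.018,"dy":-0.021,"wz":-4},{"gripper":0.5,"dx":0.036,"dy":-0.042,"wz":-8},{"gripper":0.5,"dx":0.054,"dy":-0.063,"wz":-12},{"gripper":0.5,"dx":0.072,"dy":-0.084,"wz":-16},{"gripper":0.5,"dx":0.091,"dy":-0.105,"wz":-20}]'
python3 -m inch '[{"gripper":0.5,"dx":0.018,"dy":-0.021,"wz":-4},{"gripper":0.5,"dx":0.036,"dy":-0.042,"wz":-8},{"gripper":0.5,"dx":0.054,"dy":-0.063,"wz":-12},{"gripper":0.5,"dx":0.072,"dy":-0.084,"wz":-16},{"gripper":0.5,"dx":0.090,"dy":-0.103,"wz":-20}]'
```

```text
validation failed for argument at $[0]...
validation failed for argument at $[0]...
validation failed for argument at $[0]...
validation failed for argument at $[0]...
```

```bash

python3 -m inch '[{"gripper":0.5,"dx":0.018,"dy":-0.021,"dz":0,"wx":0,"wy":0,"wz":-4},{"gripper":0.5,"dx":0.036,"dy":-0.042,"dz":0,"wx":0,"wy":0,"wz":-8},{"gripper":0.5,"dx":0.054,"dy":-0.063,"dz":0,"wx":0,"wy":0,"wz":-12},{"gripper":0.5,"dx":0.072,"dy":-0.084,"dz":0,"wx":0,"wy":0,"wz":-16},{"gripper":0.5,"dx":0.091,"dy":-0.105,"dz":0,"wx":0,"wy":0,"wz":-20}]' 15
```

```text
clock: 0.52
eef_pos: [248.1, 421.0, 205.2]
eef_rot: [-3.141, 0.0, 2.501]
wrist_force: [-0.0, -0.8, -0.8]
finger_gap: 63.8
finger_force: 0.0
```

Every key is required in each row. I'll continue.

```bash

python3 -m inch '[{"gripper":0.5,"dx":0.018,"dy":-0.021,"dz":0,"wx":0,"wy":0,"wz":-4},{"gripper":0.5,"dx":0.036,"dy":-0.042,"dz":0,"wx":0,"wy":0,"wz":-8},{"gripper":0.5,"dx":0.054,"dy":-0.063,"dz":0,"wx":0,"wy":0,"wz":-12},{"gripper":0.5,"dx":0.072,"dy":-0.084,"dz":0,"wx":0,"wy":0,"wz":-16},{"gripper":0.5,"dx":0.091,"dy":-0.105,"dz":0,"wx":0,"wy":0,"wz":-20}]'
python3 -m inch '[{"gripper":0.5,"dx":0.018,"dy":-0.021,"dz":0,"wx":0,"wy":0,"wz":-4},{"gripper":0.5,"dx":0.036,"dy":-0.042,"dz":0,"wx":0,"wy":0,"wz":-8},{"gripper":0.5,"dx":0.054,"dy":-0.063,"dz":0,"wx":0,"wy":0,"wz":-12},{"gripper":0.5,"dx":0.072,"dy":-0.084,"dz":0,"wx":0,"wy":0,"wz":-16},{"gripper":0.5,"dx":0.091,"dy":-0.105,"dz":0,"wx":0,"wy":0,"wz":-20}]'
python3 -m inch '[{"gripper":0.5,"dx":0.018,"dy":-0.021,"dz":0,"wx":0,"wy":0,"wz":-4},{"gripper":0.5,"dx":0.036,"dy":-0.042,"dz":0,"wx":0,"wy":0,"wz":-8},{"gripper":0.5,"dx":0.054,"dy":-0.063,"dz":0,"wx":0,"wy":0,"wz":-12},{"gripper":0.5,"dx":0.072,"dy":-0.084,"dz":0,"wx":0,"wy":0,"wz":-16},{"gripper":0.5,"dx":0.090,"dy":-0.103,"dz":0,"wx":0,"wy":0,"wz":-19}]'
python3 - <<'E'
from h import *
s=manip.read_state();print(s["eef_pos"],s["eef_rot"],s["joints"])
cv2.imwrite("pics/w1.png",manip.camera("wrist"))
E
```

```text
clock: 0.93
eef_pos: [339.2, 316.0, 205.3]
eef_rot: [-3.141, 0.0, 2.151]
wrist_force: [0.1, -0.2, 0.3]
finger_gap: 46.8
finger_force: 0.0
clock: 1.35
eef_pos: [430.2, 211.0, 205.3]
eef_rot: [-3.141, 0.0, 1.802]
wrist_force: [-0.3, -0.1, 0.2]
finger_gap: 47.1
finger_force: 0.0
clock: 1.77
eef_pos: [520.3, 107.8, 205.2]
eef_rot: [-3.141, 0.0, 1.47]
wrist_force: [0.3, 0.9, -1.0]
finger_gap: 47.0
finger_force: 0.0
[520.26267805 107.79367137 205.19504486] [-3.14109235e+00  1.39757607e-04  1.46990220e+00] [ 1.35369132e-01  2.58812936e-01  1.57405290e+00 -1.94287603e-05
  1.30924594e+00  2.36268326e-01]
```

View pics/w1.png

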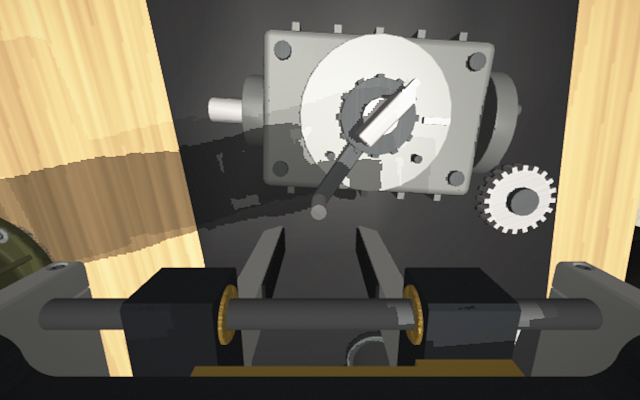

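In the wrist view, the post top at (319,212) lies centred between the fingers. The adjuster nose is at (418,82) and the rib at about (422–449,121). A quick ray check follows, to refine the axis and yaw.

```bash
cat >> h.py <<'E'
from scipy.spatial.transform import Rotation as Ro
def wray(uv,z,s=None):
    s=s or manip.read_state();i=manip.camera_info("wrist");M=np.array(i["tool_from_camera"])
    W=np.eye(4);W[:3,:3]=Ro.from_euler("xyz",s["eef_rot"]).as_matrix();W[:3,3]=s["eef_pos"];M=W@M
    d=M[:3,:3]@np.linalg.inv(np.array(i["camera_matrix"]))@np.array([uv[0],uv[1],1.]);C=M[:3,3]
    return C+d*(z-C[2])/d[2]
E
python3 - <<'E'
from h import *
for n,uv,z in(("post",(319,212),150),("nose",(418,81),158),("tail",(365,138),158),("rib in",(422,121),104),("rib out",(449,121),104),("lid",(376.5,112),100)):print(n,wray(uv,z).round(1))
E
```

```text
post [522.  105.6 150. ]
nose [604.4 199.6 158. ]
tail [563.5 163.1 158. ]
rib in [625.2 169.6 104. ]
rib out [650.2 166.9 104. ]
lid [584.2 182.1 100. ]
```

```bash

python3 -m inch '[{"gripper":0.5,"dx":0.0,"dy":0,"dz":-0.018,"wx":0,"wy":0,"wz":0},{"gripper":0.5,"dx":0,"dy":0,"dz":-0.036,"wx":0,"wy":0,"wz":0},{"gripper":0.5,"dx":0,"dy":0,"dz":-0.054,"wx":0,"wy":0,"wz":0},{"gripper":0.5,"dx":0,"dy":0,"dz":-0.072,"wx":0,"wy":0,"wz":0},{"gripper":0.5,"dx":0,"dy":0,"dz":-0.083,"wx":0,"wy":0,"wz":0}]' 12
python3 -m inch '[{"gripper":0,"dx":0,"dy":0,"dz":0,"wx":0,"wy":0,"wz":0},{"gripper":0,"dx":0,"dy":0,"dz":0,"wx":0,"wy":0,"wz":0},{"gripper":0,"dx":0,"dy":0,"dz":0,"wx":0,"wy":0,"wz":0},{"gripper":0,"dx":0,"dy":0,"dz":0,"wx":0,"wy":0,"wz":0},{"gripper":0,"dx":0,"dy":0,"dz":0,"wx":0,"wy":0,"wz":0}]' 12
python3 - <<'E'
import numpy as np
c=np.array([581.5,181]);p=np.array([520.5,107.5]);th0=np.arctan2(*(p-c)[::-1]);r=95
for a in np.arange(0,1.31,.1):
    print(round(a,2),((c+r*np.array([np.cos(th0+a),np.sin(th0+a)])-p)).round(1))
E
```

```text
clock: 2.23
eef_pos: [518.9, 109.1, 120.4]
eef_rot: [-3.139, 0.001, 1.474]
wrist_force: [-0.1, 0.0, -0.8]
finger_gap: 47.2
finger_force: 0.0
clock: 2.65
eef_pos: [520.0, 109.3, 123.3]
eef_rot: [3.14, -0.0, 1.474]
wrist_force: [0.1, -0.1, -0.2]
finger_gap: 17.1
finger_force: 0.0
0.0 [0.3 0.4]
0.1 [ 7.9 -5.3]
0.2 [ 16.1 -10.2]
0.3 [ 24.6 -14.3]
0.4 [ 33.6 -17.5]
0.5 [ 42.8 -19.7]
0.6 [ 52.2 -21.1]
0.7 [ 61.7 -21.5]
0.8 [ 71.2 -21. ]
0.9 [ 80.6 -19.5]
1.0 [ 89.7 -17.1]
1.1 [ 98.6 -13.7]
1.2 [107.2  -9.5]
1.3 [115.2  -4.5]
```

```bash

python3 -m inch '[{"gripper":0,"dx":0,"dy":0,"dz":0,"wx":0,"wy":0,"wz":0},{"gripper":0,"dx":0,"dy":0,"dz":0,"wx":0,"wy":0,"wz":0},{"gripper":0,"dx":0.004,"dy":-0.003,"dz":0,"wx":0,"wy":0,"wz":0},{"gripper":0,"dx":0.008,"dy":-0.006,"dz":0,"wx":0,"wy":0,"wz":0},{"gripper":0,"dx":0.016,"dy":-0.010,"dz":0,"wx":0,"wy":0,"wz":0}]' 12
python3 -m inch '[{"gripper":0,"dx":0.004,"dy":-0.002,"dz":0,"wx":0,"wy":0,"wz":0},{"gripper":0,"dx":0.009,"dy":-0.004,"dz":0,"wx":0,"wy":0,"wz":0},{"gripper":0,"dx":0.013,"dy":-0.006,"dz":0,"wx":0,"wy":0,"wz":0},{"gripper":0,"dx":0.018,"dy":-0.007,"dz":0,"wx":0,"wy":0,"wz":0},{"gripper":0,"dx":0.027,"dy":-0.010,"dz":0,"wx":0,"wy":0,"wz":0}]' 12
```

```text
clock: 3.07
eef_pos: [534.8, 98.7, 122.9]
eef_rot: [-3.14, 0.001, 1.475]
wrist_force: [-8.3, -4.6, 6.8]
finger_gap: 14.1
finger_force: 12.0
clock: 3.48
eef_pos: [562.2, 89.2, 122.8]
eef_rot: [-3.14, 0.0, 1.474]
wrist_force: [-7.2, 2.2, 4.5]
finger_gap: 14.0
finger_force: 12.0
```

```bash

python3 -m inch '[{"gripper":0,"dx":0.009,"dy":-0.001,"dz":0,"wx":0,"wy":0,"wz":0},{"gripper":0,"dx":0.019,"dy":-0.002,"dz":0,"wx":0,"wy":0,"wz":0},{"gripper":0,"dx":0.028,"dy":-0.001,"dz":0,"wx":0,"wy":0,"wz":0},{"gripper":0,"dx":0.038,"dy":0,"dz":0,"wx":0,"wy":0,"wz":0},{"gripper":0,"dx":0.047,"dy":0.003,"dz":0,"wx":0,"wy":0,"wz":0}]' 12
python3 -m inch '[{"gripper":0,"dx":0.0045,"dy":0.0015,"dz":0,"wx":0,"wy":0,"wz":0},{"gripper":0,"dx":0.009,"dy":0.003,"dz":0,"wx":0,"wy":0,"wz":0},{"gripper":0,"dx":0.013,"dy":0.005,"dz":0,"wx":0,"wy":0,"wz":0},{"gripper":0,"dx":0.016,"dy":0.007,"dz":0,"wx":0,"wy":0,"wz":0},{"gripper":0,"dx":0.018,"dy":0.008,"dz":0,"wx":0,"wy":0,"wz":0}]' 12
```

```text
clock: 3.9
eef_pos: [609.6, 91.8, 122.6]
eef_rot: [-3.14, 0.001, 1.474]
wrist_force: [-7.6, -3.7, 3.9]
finger_gap: 13.8
finger_force: 12.0
clock: 4.32
eef_pos: [625.1, 99.3, 121.8]
eef_rot: [-3.134, 0.003, 1.474]
wrist_force: [-26.5, -8.4, 9.2]
finger_gap: 17.0
finger_force: 12.0
```

The force rose at (625,99), the expected loose stop. I'll release, lift, and look.

```bash

python3 -m inch '[{"gripper":0.5,"dx":-0.003,"dy":-0.001,"dz":0,"wx":0,"wy":0,"wz":0},{"gripper":0.5,"dx":-0.003,"dy":-0.001,"dz":0,"wx":0,"wy":0,"wz":0},{"gripper":0.5,"dx":-0.003,"dy":-0.001,"dz":0,"wx":0,"wy":0,"wz":0},{"gripper":0.5,"dx":-0.003,"dy":-0.001,"dz":0,"wx":0,"wy":0,"wz":0},{"gripper":0.5,"dx":-0.003,"dy":-0.001,"dz":0.02,"wx":0,"wy":0,"wz":0}]' 12
python3 -m inch '[{"gripper":0.5,"dx":0,"dy":0,"dz":0.02,"wx":0,"wy":0,"wz":0},{"gripper":0.5,"dx":0,"dy":0,"dz":0.04,"wx":0,"wy":0,"wz":0},{"gripper":0.5,"dx":0,"dy":0,"dz":0.06,"wx":0,"wy":0,"wz":0},{"gripper":0.5,"dx":-0.02,"dy":0,"dz":0.07,"wx":0,"wy":0,"wz":0},{"gripper":0.5,"dx":-0.040,"dy":0,"dz":0.07,"wx":0,"wy":0,"wz":0}]' 12
python3 - <<'E'
from h import *
s=manip.read_state();print(s["eef_pos"].round(1),s["eef_rot"].round(3),s["joints"].round(2))
w=manip.camera("wrist");np.save("s2.npy",np.r_[s["eef_pos"],s["eef_rot"]])
cv2.imwrite("pics/w2.png",w)
E
```

```text
clock: 4.73
eef_pos: [623.3, 99.1, 139.1]
eef_rot: [-3.136, 0.001, 1.474]
wrist_force: [0.4, 0.3, -0.4]
finger_gap: 45.5
finger_force: 0.0
clock: 5.15
eef_pos: [585.3, 99.3, 214.7]
eef_rot: [3.138, -0.001, 1.474]
wrist_force: [-0.1, 0.6, 0.3]
finger_gap: 47.0
finger_force: 0.0
[585.3  99.3 214.7] [ 3.138e+00 -1.000e-03  1.474e+00] [0.11 0.39 1.38 0.   1.37 0.2 ]
```

View pics/w2.png

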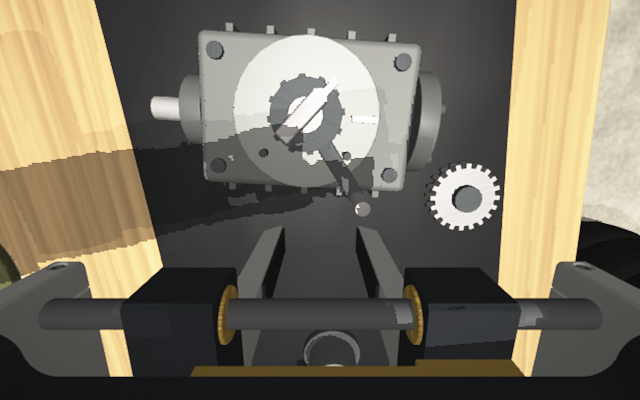

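The post top is now at (362,209), on the loose side. The bar still points to the same place, with its nose at about (336,83) and tail at about (283,139). The rib is at (351–378,119). Next I measure the angles and plan the grip.

```bash
python3 - <<'E'
from h import *
q=np.load("s2.npy");s=dict(eef_pos=q[:3],eef_rot=q[3:])
p=wray((362,209),150,s);n=wray((337,83),158,s);t=wray((283,138),158,s);c=wray((306.5,111.5),100,s)
r1=wray((351,119.3),104,s);r2=wray((378,120),104,s)
print("post",p.round(1),"n",n.round(1),"t",t.round(1),"lid",c.round(1),"rib",r1.round(1),r2.round(1))
C=np.array([581.7,181]);an=lambda v:np.arctan2(v[1],v[0])
print("ring approx",an(p[:2]-C)+2.15+.12,"bar",an(n-t),"ribdir",an(r2-r1),an((r1+r2)[:2]/2-c[:2]))
w=cv2.imread("pics/w2.png");cv2.imwrite("pics/w2c.png",cv2.resize(w[60:150,240:400],None,fx=5,fy=5,interpolation=cv2.INTER_CUBIC))
E
```

```text
post [622.6  95.8 150. ] n [608.6 200.  158. ] t [562.5 163.3 158. ] lid [581.2 184.1 100. ] rib [623.2 172.6 104. ] [649.1 169.5 104. ]
ring approx 1.1472890512698517 bar 0.6717267289360656 ribdir -0.12119747857670438 -0.23242524961839311
```

View pics/w2c.png

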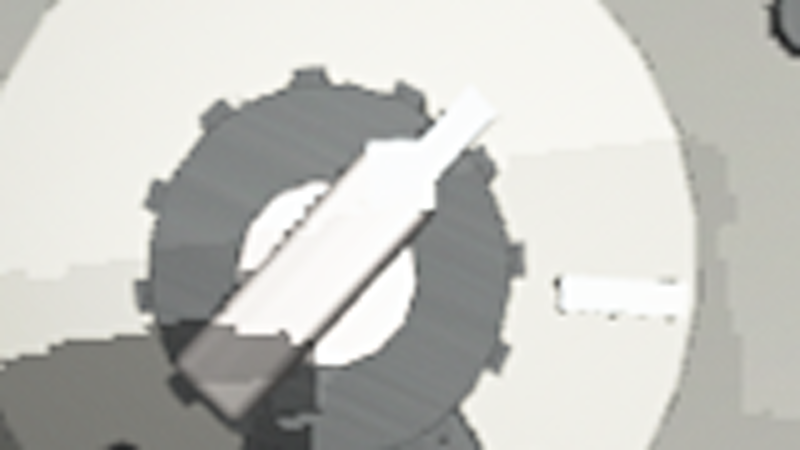

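```bash
python3 - <<'E'
from h import *
q=np.load("s2.npy");s=dict(eef_pos=q[:3],eef_rot=q[3:])
f=lambda u,v,z:wray((u/5+240-.4,v/5+60-.4),z,s)
an=lambda v:np.arctan2(v[1],v[0])
print("bar edges",an(f(435,210,158)-f(237,420,158)),an(f(368,145,158)-f(178,360,158)))
print("rib edges",an(f(690,283,104)-f(557,275,104)),an(f(680,317,104)-f(557,312,104)))
k=(f(237,420,158)+f(178,360,158))/2;print("tail",k.round(1),"axis",(k+27*np.array([np.cos(.67),np.sin(.67),0])).round(1), "width",np.hypot(*(f(237,420,158)-f(178,360,158))[:2]))
a=manip.camera("top");cv2.imwrite("pics/t2.png",a);cv2.imwrite("pics/t2c.png",cv2.resize(a[110:270,140:290],None,fx=3.7,fy=3.7,interpolation=cv2.INTER_CUBIC))
E
```

```text
bar edges 0.6953736611671438 0.7164180170865717
rib edges -0.1537268101395425 -0.13546120094735117
tail [561.1 163.7 158. ] axis [582.2 180.5 158. ] width 13.016321512769029
```

View pics/t2c.png

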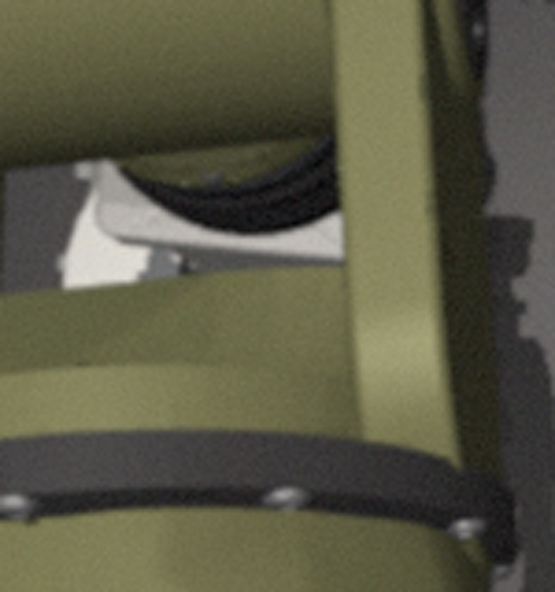

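The top view is blocked by the arm, so it shows nothing useful here. I'll re-measure the post from the settled wrist camera numerically.

```bash
python3 - <<'E'
from h import *
s=manip.read_state();print(s["eef_pos"].round(1),s["eef_rot"].round(4),s["clock"])
w=manip.camera("wrist");cv2.imwrite("pics/w3.png",w)
w1=cv2.imread("pics/w1.png")
for im,(x,y) in((w1,(319,212)),(w,(362,209))):
    g=cv2.cvtColor(im,cv2.COLOR_BGR2GRAY)[y-25:y+25,x-25:x+25]
    G=cv2.resize(g,None,fx=4,fy=4,interpolation=cv2.INTER_CUBIC)
    h=cv2.HoughCircles(G,cv2.HOUGH_GRADIENT,1,200,param1=80,param2=8,minRadius=20,maxRadius=45)
    print(None if h is None else (h[0,0]/4+[x-25,y-25,0]).round(2))
E
```

```text
[583.5  99.5 213.5] [ 3.1402e+00 -4.0000e-04  1.4744e+00] 5.25
[318.88 212.62   7.57]
[365.38 209.62   7.32]
```

The post settles at about (624,95.5), which is the loose stop within calibration error, and the 26 N reading there backs that up. Next I move to the adjuster: bar angle ≈ 0.695, axis ≈ (582,181).

```bash

python3 -m inch '[{"gripper":0.7,"dx":0,"dy":0.016,"dz":0,"wx":0,"wy":0,"wz":-6},{"gripper":0.7,"dx":0,"dy":0.032,"dz":0,"wx":0,"wy":0,"wz":-12},{"gripper":0.7,"dx":-0.001,"dy":0.048,"dz":0,"wx":0,"wy":0,"wz":-18},{"gripper":0.7,"dx":-0.001,"dy":0.065,"dz":0,"wx":0,"wy":0,"wz":-24},{"gripper":0.7,"dx":-0.0015,"dy":0.0813,"dz":0,"wx":0,"wy":0,"wz":-30}]' 15
python3 -m inch '[{"gripper":0.7,"dx":0,"dy":0,"dz":0,"wx":0,"wy":0,"wz":-5},{"gripper":0.7,"dx":0,"dy":0,"dz":0,"wx":0,"wy":0,"wz":-10},{"gripper":0.7,"dx":0,"dy":0,"dz":0,"wx":0,"wy":0,"wz":-14.6},{"gripper":0.7,"dx":0,"dy":0,"dz":0,"wx":0,"wy":0,"wz":-14.6},{"gripper":0.7,"dx":0,"dy":0,"dz":0,"wx":0,"wy":0,"wz":-14.6}]' 15
python3 -c "
from h import *
s=manip.read_state();print(s['eef_pos'].round(1),s['eef_rot'].round(4))
w=manip.camera('wrist');cv2.imwrite('pics/w4.png',w)"
```

```text
clock: 5.72
eef_pos: [583.8, 181.4, 212.0]
eef_rot: [-3.141, 0.0, 0.945]
wrist_force: [0.5, -0.0, 1.1]
finger_gap: 65.6
finger_force: 0.0
clock: 6.13
eef_pos: [583.6, 180.5, 212.1]
eef_rot: [-3.141, 0.0, 0.698]
wrist_force: [0.1, 0.1, 0.1]
finger_gap: 65.6
finger_force: 0.0
[583.6 180.5 212.1] [-3.1415e+00  2.0000e-04  6.9800e-01]
```

View pics/w4.png

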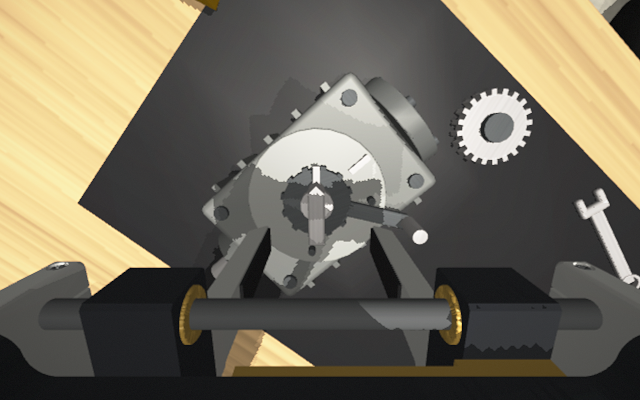

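The bar stands vertical in the image at x≈316, parallel to the fingers and between them. The post top is at (420,237). I'll descend and grip.

```bash

python3 -m inch '[{"gripper":0.7,"dx":0,"dy":0,"dz":-0.018,"wx":0,"wy":0,"wz":0},{"gripper":0.7,"dx":-0.001,"dy":0,"dz":-0.036,"wx":0,"wy":0,"wz":0},{"gripper":0.7,"dx":-0.001,"dy":0,"dz":-0.054,"wx":0,"wy":0,"wz":0},{"gripper":0.7,"dx":-0.001,"dy":0,"dz":-0.072,"wx":0,"wy":0,"wz":0},{"gripper":0.7,"dx":-0.001,"dy":0,"dz":-0.082,"wx":0,"wy":0,"wz":0}]' 20
python3 -m inch '[{"gripper":0,"dx":0,"dy":0,"dz":0,"wx":0,"wy":0,"wz":0},{"gripper":0,"dx":0,"dy":0,"dz":0,"wx":0,"wy":0,"wz":0},{"gripper":0,"dx":0,"dy":0,"dz":0,"wx":0,"wy":0,"wz":0},{"gripper":0,"dx":0,"dy":0,"dz":0,"wx":0,"wy":0,"wz":0},{"gripper":0,"dx":0,"dy":0,"dz":0,"wx":0,"wy":0,"wz":0}]' 20
python3 -m inch '[{"gripper":0,"dx":0,"dy":0,"dz":0,"wx":0,"wy":0,"wz":0},{"gripper":0,"dx":0,"dy":0,"dz":0,"wx":0,"wy":0,"wz":0},{"gripper":0,"dx":0,"dy":0,"dz":0,"wx":0,"wy":0,"wz":0},{"gripper":0,"dx":0,"dy":0,"dz":0,"wx":0,"wy":0,"wz":0},{"gripper":0,"dx":0,"dy":0,"dz":0,"wx":0,"wy":0,"wz":0}]' 20
python3 -c "
from h import *
q=dict(eef_pos=[583.6,180.5,212.1],eef_rot=[-3.1415,0,.698])
print(wray((420,236.5),150,q))
s=manip.read_state();print(s['moment'])"
```

```text
clock: 6.6
eef_pos: [581.7, 180.3, 128.3]
eef_rot: [-3.141, 0.002, 0.698]
wrist_force: [0.4, -0.3, -0.1]
finger_gap: 65.8
finger_force: 0.0
clock: 7.02
eef_pos: [582.5, 180.6, 131.4]
eef_rot: [3.141, -0.001, 0.696]
wrist_force: [0.4, -0.1, -0.2]
finger_gap: 35.5
finger_force: 0.0
clock: 7.43
eef_pos: [580.8, 182.4, 130.7]
eef_rot: [-3.138, 0.0, 0.697]
wrist_force: [-12.2, 10.9, 5.2]
finger_gap: 14.0
finger_force: 20.0
[623.38946089  95.92476616 150.        ]
[1.91743606 2.1174228  0.0424601 ]
```

Gripped with a 14.0 mm gap. The axis lies about 2 mm toward (-x,+y), so I'll take up that offset and then turn about -47°.

```bash

python3 -m inch '[{"gripper":0,"dx":-0.001,"dy":0.001,"dz":0,"wx":0,"wy":0,"wz":0},{"gripper":0,"dx":-0.0015,"dy":0.0018,"dz":0,"wx":0,"wy":0,"wz":-4},{"gripper":0,"dx":-0.0015,"dy":0.0018,"dz":0,"wx":0,"wy":0,"wz":-9},{"gripper":0,"dx":-0.0015,"dy":0.0018,"dz":0,"wx":0,"wy":0,"wz":-14},{"gripper":0,"dx":-0.0015,"dy":0.0018,"dz":0,"wx":0,"wy":0,"wz":-19}]' 20
python3 -m inch '[{"gripper":0,"dx":0,"dy":0,"dz":0,"wx":0,"wy":0,"wz":-5},{"gripper":0,"dx":0,"dy":0,"dz":0,"wx":0,"wy":0,"wz":-10},{"gripper":0,"dx":0,"dy":0,"dz":0,"wx":0,"wy":0,"wz":-15},{"gripper":0,"dx":0,"dy":0,"dz":0,"wx":0,"wy":0,"wz":-20},{"gripper":0,"dx":0,"dy":0,"dz":0,"wx":0,"wy":0,"wz":-24}]' 20
python3 -m inch '[{"gripper":0,"dx":0,"dy":0,"dz":0,"wx":0,"wy":0,"wz":-2},{"gripper":0,"dx":0,"dy":0,"dz":0,"wx":0,"wy":0,"wz":-4},{"gripper":0,"dx":0,"dy":0,"dz":0,"wx":0,"wy":0,"wz":-4},{"gripper":0,"dx":0,"dy":0,"dz":0,"wx":0,"wy":0,"wz":-4},{"gripper":0,"dx":0,"dy":0,"dz":0,"wx":0,"wy":0,"wz":-4}]' 20
python3 -c "
from h import *
s=manip.read_state();print(s['moment'],s['joints'].round(2))"
```

```text
clock: 7.85
eef_pos: [580.8, 182.4, 130.7]
eef_rot: [3.141, -0.0, 0.36]
wrist_force: [0.9, -0.3, 0.3]
finger_gap: 14.1
finger_force: 20.0
clock: 8.27
eef_pos: [580.8, 182.1, 130.7]
eef_rot: [3.141, -0.001, -0.06]
wrist_force: [-0.0, -0.2, 1.1]
finger_gap: 14.1
finger_force: 20.0
clock: 8.68
eef_pos: [580.8, 182.1, 130.7]
eef_rot: [3.141, -0.0, -0.124]
wrist_force: [0.1, -3.7, 3.6]
finger_gap: 14.0
finger_force: 20.0
[-0.59274036  0.19574538 -0.05336717] [ 0.24  0.5   1.43 -0.    1.22  1.94]
```

```bash

python3 -m inch '[{"gripper":0.5,"dx":0,"dy":0,"dz":0,"wx":0,"wy":0,"wz":0},{"gripper":0.5,"dx":0,"dy":0,"dz":0,"wx":0,"wy":0,"wz":0},{"gripper":0.5,"dx":0,"dy":0,"dz":0,"wx":0,"wy":0,"wz":0},{"gripper":0.5,"dx":0,"dy":0,"dz":0.02,"wx":0,"wy":0,"wz":0},{"gripper":0.5,"dx":0,"dy":0,"dz":0.045,"wx":0,"wy":0,"wz":0}]' 20
python3 -m inch '[{"gripper":0.5,"dx":0,"dy":0,"dz":0.02,"wx":0,"wy":0,"wz":0},{"gripper":0.5,"dx":0,"dy":0,"dz":0.04,"wx":0,"wy":0,"wz":0},{"gripper":0.5,"dx":0,"dy":0,"dz":0.04,"wx":0,"wy":0,"wz":0},{"gripper":0.5,"dx":0,"dy":0,"dz":0.04,"wx":0,"wy":0,"wz":0},{"gripper":0.5,"dx":0,"dy":0,"dz":0.04,"wx":0,"wy":0,"wz":0}]' 20
python3 -c "
from h import *
s=manip.read_state();print(s['eef_pos'].round(1),s['eef_rot'].round(4))
w=manip.camera('wrist');cv2.imwrite('pics/w5.png',w)
cv2.imwrite('pics/w5c.png',cv2.resize(w[120:260,240:440],None,fx=4,fy=4,interpolation=cv2.INTER_CUBIC))"
```

```text
clock: 9.1
eef_pos: [579.7, 182.2, 174.0]
eef_rot: [3.14, 0.004, -0.124]
wrist_force: [-0.1, -0.0, -0.3]
finger_gap: 43.6
finger_force: 0.0
clock: 9.52
eef_pos: [580.2, 182.3, 214.2]
eef_rot: [3.141, 0.001, -0.125]
wrist_force: [0.0, -0.6, 0.4]
finger_gap: 47.0
finger_force: 0.0
[580.2 182.3 214.2] [ 3.1411e+00  1.5000e-03 -1.2460e-01]
```

View pics/w5c.png

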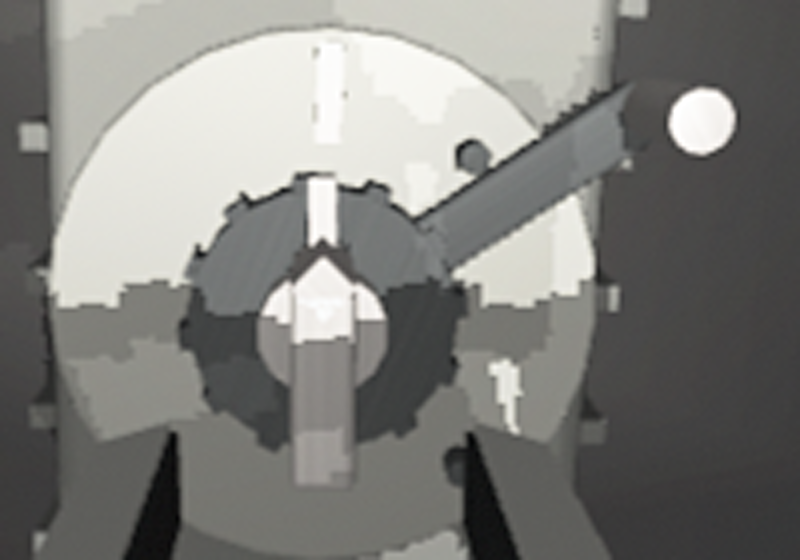

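The crop is 4× with its origin at (240,120). It shows the lid and bar centred at x≈323, the narrow nose at x≈323 (y 178–243), the rib at x≈329 (y 45–140), and the post at (702,121). The nose is close, slightly counter-clockwise of the rib. I'll put numbers on that.

```bash
python3 - <<'E'
from h import *
s=dict(eef_pos=[580.2,182.3,214.2],eef_rot=[3.1411,.0015,-.1246])
f=lambda u,v,z:wray((u/4+240-.4,v/4+120-.4),z,s)[:2]
an=lambda v:np.arctan2(v[1],v[0])
lid=(f(52,290,100)+f(595,290,100))/2
ribt,ribb=f(332,45,104),f(328,140,104);mid=(ribt+ribb)/2
print("lid mid",lid.round(1),"rib",ribt.round(1),ribb.round(1),"own dir",an(ribt-ribb).round(3),"from axis",an(mid-np.array([580.5,182.2])).round(3),"from lid",an(mid-lid).round(3))
bt,bb=f(324,345,158),f(324,480,158);print("bar dir",an(bt-bb).round(3),"tail",bb.round(1))
nz=f(323,178,118);print("nose",nz.round(1),an(nz-np.array([580.5,182.2])).round(3))
L=an(f(47,20,95)-f(60,480,95));Rr=an(f(612,20,95)-f(575,480,95));print("sides",L,Rr,(L+Rr)/2)
p=f(702,121,150);print("post",p.round(1),(an(p-np.array([580.5,182.2]))+2.15).round(3))
E
```

```text
lid mid [585.5 179.4] rib [646.7 169.8] [624.1 173.6] own dir -0.165 from axis -0.189 from lid -0.154
bar dir -0.123 tail [556.9 183.1]
nose [616.8 175.8] -0.176
sides -0.15524021612916836 -0.14298859684924575 -0.14911440648920704
post [623.1  95.8] 1.038
```

Gearbox yaw is about -0.15, so the adjuster is about +0.025 off and the ring reads about 1.19, which confirms the loose stop. I'll re-grip and turn about 1.4° more.

```bash

python3 -m inch '[{"gripper":0.5,"dx":0,"dy":0,"dz":-0.02,"wx":0,"wy":0,"wz":0},{"gripper":0.5,"dx":0,"dy":0,"dz":-0.04,"wx":0,"wy":0,"wz":0},{"gripper":0.5,"dx":0,"dy":0,"dz":-0.06,"wx":0,"wy":0,"wz":0},{"gripper":0.4,"dx":0,"dy":0,"dz":-0.078,"wx":0,"wy":0,"wz":0},{"gripper":0.3,"dx":0,"dy":0,"dz":-0.084,"wx":0,"wy":0,"wz":0}]' 20
python3 -m inch '[{"gripper":0,"dx":0,"dy":0,"dz":0,"wx":0,"wy":0,"wz":0},{"gripper":0,"dx":0,"dy":0,"dz":0,"wx":0,"wy":0,"wz":0},{"gripper":0,"dx":0,"dy":0,"dz":0,"wx":0,"wy":0,"wz":0},{"gripper":0,"dx":0,"dy":0,"dz":0,"wx":0,"wy":0,"wz":0},{"gripper":0,"dx":0,"dy":0,"dz":0,"wx":0,"wy":0,"wz":0}]' 20
python3 -m inch '[{"gripper":0,"dx":0,"dy":0,"dz":0,"wx":0,"wy":0,"wz":-0.5},{"gripper":0,"dx":0,"dy":0,"dz":0,"wx":0,"wy":0,"wz":-1},{"gripper":0,"dx":0,"dy":0,"dz":0,"wx":0,"wy":0,"wz":-1.4},{"gripper":0,"dx":0,"dy":0,"dz":0,"wx":0,"wy":0,"wz":-1.4},{"gripper":0,"dx":0,"dy":0,"dz":0,"wx":0,"wy":0,"wz":-1.4}]' 20
python3 -m inch '[{"gripper":0.5,"dx":0,"dy":0,"dz":0,"wx":0,"wy":0,"wz":0},{"gripper":0.5,"dx":0,"dy":0,"dz":0,"wx":0,"wy":0,"wz":0},{"gripper":0.5,"dx":0,"dy":0,"dz":0,"wx":0,"wy":0,"wz":0},{"gripper":0.5,"dx":0,"dy":0,"dz":0.02,"wx":0,"wy":0,"wz":0},{"gripper":0.5,"dx":0,"dy":0,"dz":0.045,"wx":0,"wy":0,"wz":0}]' 20
python3 -m inch '[{"gripper":0.5,"dx":0,"dy":0,"dz":0.02,"wx":0,"wy":0,"wz":0},{"gripper":0.5,"dx":0,"dy":0,"dz":0.04,"wx":0,"wy":0,"wz":0},{"gripper":0.5,"dx":0,"dy":0,"dz":0.04,"wx":0,"wy":0,"wz":0},{"gripper":0.5,"dx":0,"dy":0,"dz":0.04,"wx":0,"wy":0,"wz":0},{"gripper":0.5,"dx":0,"dy":0,"dz":0.04,"wx":0,"wy":0,"wz":0}]' 20
python3 -c "
from h import *
s=manip.read_state();print(s['eef_pos'].round(1),s['eef_rot'].round(4))
w=manip.camera('wrist');cv2.imwrite('pics/w6.png',w)
g=cv2.cvtColor(w,cv2.COLOR_BGR2GRAY)
for r in (134,140,146,152,168,174,178,205,215,225,235):
    x=g[r,295:350].astype(int);d=np.diff(x);i=np.argsort(-abs(d))[:4];print(r,sorted([(int(k)+295,int(d[k])) for k in i]))"
```

```text
clock: 9.98
eef_pos: [579.1, 181.9, 127.4]
eef_rot: [3.14, 0.005, -0.125]
wrist_force: [0.8, 0.3, -1.0]
finger_gap: 36.7
finger_force: 0.0
clock: 10.4
eef_pos: [581.1, 182.1, 132.5]
eef_rot: [-3.142, -0.002, -0.125]
wrist_force: [0.2, -2.8, 3.0]
finger_gap: 13.8
finger_force: 20.0
clock: 10.82
eef_pos: [581.0, 182.1, 132.5]
eef_rot: [-3.141, -0.002, -0.15]
wrist_force: [-1.7, -3.9, 6.0]
finger_gap: 13.9
finger_force: 20.0
clock: 11.23
eef_pos: [579.7, 182.3, 175.0]
eef_rot: [3.14, 0.004, -0.149]
wrist_force: [-0.1, -0.6, -0.3]
finger_gap: 43.7
finger_force: 0.0
clock: 11.65
eef_pos: [580.3, 182.3, 215.2]
eef_rot: [3.141, 0.001, -0.149]
wrist_force: [0.2, 0.1, -0.8]
finger_gap: 46.9
finger_force: 0.0
[580.3 182.3 215.2] [ 3.1411e+00  1.4000e-03 -1.4910e-01]
134 [(316, -14), (317, 14), (318, 12), (324, -8)]
140 [(317, 7), (322, -12), (323, -16), (324, 14)]
146 [(316, -13), (317, 14), (318, 13), (323, -7)]
152 [(317, 8), (322, -12), (323, -18), (324, 14)]
168 [(306, -66), (316, 107), (323, -71), (336, 63)]
174 [(295, -59), (316, 106), (323, -73), (324, -47)]
178 [(295, 28), (316, 111), (317, 40), (323, -88)]
205 [(303, 41), (324, 57), (327, -58), (336, -47)]
215 [(309, 17), (310, 38), (313, 21), (330, -30)]
225 [(312, 33), (327, -27), (328, -31), (344, 26)]
235 [(312, 12), (313, 29), (326, -17), (327, -19)]
```

The nose, bar and rib are all centred on column ~320, so the setting is aligned. Next I go back to the post at about (624,97.5), turning the jaws +91°.

```bash

python3 -m inch '[{"gripper":0.5,"dx":0.003,"dy":-0.006,"dz":0,"wx":0,"wy":0,"wz":6.5},{"gripper":0.5,"dx":0.006,"dy":-0.012,"dz":0,"wx":0,"wy":0,"wz":13},{"gripper":0.5,"dx":0.009,"dy":-0.018,"dz":0,"wx":0,"wy":0,"wz":19.5},{"gripper":0.5,"dx":0.012,"dy":-0.024,"dz":0,"wx":0,"wy":0,"wz":26},{"gripper":0.5,"dx":0.0147,"dy":-0.029,"dz":0,"wx":0,"wy":0,"wz":32}]' 12
python3 -m inch '[{"gripper":0.5,"dx":0.003,"dy":-0.006,"dz":0,"wx":0,"wy":0,"wz":6.5},{"gripper":0.5,"dx":0.006,"dy":-0.012,"dz":0,"wx":0,"wy":0,"wz":13},{"gripper":0.5,"dx":0.009,"dy":-0.018,"dz":0,"wx":0,"wy":0,"wz":19.5},{"gripper":0.5,"dx":0.012,"dy":-0.024,"dz":0,"wx":0,"wy":0,"wz":26},{"gripper":0.5,"dx":0.015,"dy":-0.029,"dz":0,"wx":0,"wy":0,"wz":32}]' 12
python3 -m inch '[{"gripper":0.5,"dx":0.004,"dy":-0.008,"dz":0,"wx":0,"wy":0,"wz":7},{"gripper":0.5,"dx":0.008,"dy":-0.016,"dz":0,"wx":0,"wy":0,"wz":14},{"gripper":0.5,"dx":0.012,"dy":-0.023,"dz":0,"wx":0,"wy":0,"wz":21},{"gripper":0.5,"dx":0.014,"dy":-0.0268,"dz":0,"wx":0,"wy":0,"wz":27},{"gripper":0.5,"dx":0.014,"dy":-0.0268,"dz":0,"wx":0,"wy":0,"wz":27}]' 12
python3 -c "
from h import *
for _ in range(4): manip.camera('wrist')
s=manip.read_state();print(s['eef_pos'].round(1),s['eef_rot'].round(4))
w=manip.camera('wrist');cv2.imwrite('pics/w7.png',w);g=cv2.resize(cv2.cvtColor(w,cv2.COLOR_BGR2GRAY)[185:240,290:350],None,fx=4,fy=4,interpolation=cv2.INTER_CUBIC)
h=cv2.HoughCircles(g,cv2.HOUGH_GRADIENT,1,200,param1=80,param2=8,minRadius=20,maxRadius=45)
if h is not None:
  c=h[0,0]/4+[290,185,0];print(c,wray(c[:2],150,s))
C=np.array([580.8,182.1])
p0=C+95*np.array([np.cos(-1.10),np.sin(-1.10)]);print('loose',p0)
for a in np.arange(.1,1.31,.1): print(round(a,1),(C+95*np.array([np.cos(-1.10-a),np.sin(-1.10-a)])-p0).round(1))
"
```

```text
clock: 12.12
eef_pos: [595.1, 152.9, 215.0]
eef_rot: [-3.141, 0.002, 0.415]
wrist_force: [0.4, -0.1, -0.9]
finger_gap: 47.0
finger_force: 0.0
clock: 12.53
eef_pos: [610.1, 123.9, 215.0]
eef_rot: [-3.14, 0.001, 0.973]
wrist_force: [-1.0, 0.3, 0.1]
finger_gap: 46.9
finger_force: 0.0
clock: 12.95
eef_pos: [624.3, 96.8, 215.0]
eef_rot: [-3.14, 0.001, 1.443]
wrist_force: [-0.2, 0.0, -0.4]
finger_gap: 47.0
finger_force: 0.0
[624.1  97.9 215.9] [-3.1408e+00  1.0000e-04  1.4362e+00]
[319.375 211.375   7.25 ] [623.59674888  95.51213134 150.        ]
loose [623.89163154  97.43530079]
0.1 [-8.7 -3.9]
0.2 [-17.7  -6.9]
0.3 [-26.9  -9. ]
0.4 [-36.4 -10.1]
0.5 [-45.9 -10.3]
0.6 [-55.3  -9.5]
0.7 [-64.7  -7.9]
0.8 [-73.8  -5.2]
0.9 [-82.6  -1.7]
1.0 [-91.1   2.7]
1.1 [-99.    7.9]
1.2 [-106.4   13.8]
1.3 [-113.1   20.5]
```

```bash

python3 -m inch '[{"gripper":0.5,"dx":0,"dy":0,"dz":-0.02,"wx":0,"wy":0,"wz":0},{"gripper":0.5,"dx":0,"dy":0,"dz":-0.04,"wx":0,"wy":0,"wz":0},{"gripper":0.5,"dx":0,"dy":0,"dz":-0.06,"wx":0,"wy":0,"wz":0},{"gripper":0.5,"dx":0,"dy":0,"dz":-0.08,"wx":0,"wy":0,"wz":0},{"gripper":0.4,"dx":0,"dy":0,"dz":-0.092,"wx":0,"wy":0,"wz":0}]' 12
python3 -m inch '[{"gripper":0,"dx":0,"dy":0,"dz":0,"wx":0,"wy":0,"wz":0},{"gripper":0,"dx":0,"dy":0,"dz":0,"wx":0,"wy":0,"wz":0},{"gripper":0,"dx":0,"dy":0,"dz":0,"wx":0,"wy":0,"wz":0},{"gripper":0,"dx":0,"dy":0,"dz":0,"wx":0,"wy":0,"wz":0},{"gripper":0,"dx":0,"dy":0,"dz":0,"wx":0,"wy":0,"wz":0}]' 12
python3 -m inch '[{"gripper":0,"dx":0,"dy":0,"dz":0,"wx":0,"wy":0,"wz":0},{"gripper":0,"dx":-0.004,"dy":-0.002,"dz":0,"wx":0,"wy":0,"wz":0},{"gripper":0,"dx":-0.009,"dy":-0.004,"dz":0,"wx":0,"wy":0,"wz":0},{"gripper":0,"dx":-0.018,"dy":-0.007,"dz":0,"wx":0,"wy":0,"wz":0},{"gripper":0,"dx":-0.027,"dy":-0.009,"dz":0,"wx":0,"wy":0,"wz":0}]' 12
```

```text
clock: 13.62
eef_pos: [623.5, 97.8, 122.2]
eef_rot: [-3.139, 0.0, 1.438]
wrist_force: [-0.5, -0.2, -1.4]
finger_gap: 42.5
finger_force: 0.0
clock: 14.03
eef_pos: [623.1, 97.8, 125.5]
eef_rot: [-3.139, 0.0, 1.439]
wrist_force: [-11.5, 1.8, 9.1]
finger_gap: 13.6
finger_force: 12.0
clock: 14.45
eef_pos: [598.6, 88.1, 125.9]
eef_rot: [3.137, -0.0, 1.439]
wrist_force: [8.2, -5.4, -1.2]
finger_gap: 13.4
finger_force: 12.0
```

```bash

python3 -m inch '[{"gripper":0,"dx":-0.0095,"dy":-0.001,"dz":0,"wx":0,"wy":0,"wz":0},{"gripper":0,"dx":-0.019,"dy":-0.001,"dz":0,"wx":0,"wy":0,"wz":0},{"gripper":0,"dx":-0.028,"dy":-0.0005,"dz":0,"wx":0,"wy":0,"wz":0},{"gripper":0,"dx":-0.038,"dy":0.001,"dz":0,"wx":0,"wy":0,"wz":0},{"gripper":0,"dx":-0.047,"dy":0.004,"dz":0,"wx":0,"wy":0,"wz":0}]' 12
python3 -m inch '[{"gripper":0,"dx":-0.005,"dy":0.002,"dz":0,"wx":0,"wy":0,"wz":0},{"gripper":0,"dx":-0.010,"dy":0.004,"dz":0,"wx":0,"wy":0,"wz":0},{"gripper":0,"dx":-0.015,"dy":0.0065,"dz":0,"wx":0,"wy":0,"wz":0},{"gripper":0,"dx":-0.020,"dy":0.0095,"dz":0,"wx":0,"wy":0,"wz":0},{"gripper":0,"dx":-0.025,"dy":0.013,"dz":0,"wx":0,"wy":0,"wz":0}]' 12
python3 -m inch '[{"gripper":0,"dx":-0.002,"dy":0.0015,"dz":0,"wx":0,"wy":0,"wz":0},{"gripper":0,"dx":-0.004,"dy":0.003,"dz":0,"wx":0,"wy":0,"wz":0},{"gripper":0,"dx":-0.006,"dy":0.0045,"dz":0,"wx":0,"wy":0,"wz":0},{"gripper":0,"dx":-0.008,"dy":0.006,"dz":0,"wx":0,"wy":0,"wz":0},{"gripper":0,"dx":-0.009,"dy":0.007,"dz":0,"wx":0,"wy":0,"wz":0}]' 12
```

```text
clock: 14.87
eef_pos: [551.1, 91.5, 125.9]
eef_rot: [3.138, 0.001, 1.438]
wrist_force: [4.4, -6.0, -0.2]
finger_gap: 13.6
finger_force: 12.0
clock: 15.28
eef_pos: [526.2, 105.1, 125.8]
eef_rot: [3.138, 0.0, 1.438]
wrist_force: [3.5, -4.8, 0.9]
finger_gap: 13.6
finger_force: 12.0
clock: 15.7
eef_pos: [517.1, 112.7, 125.5]
eef_rot: [3.139, -0.001, 1.439]
wrist_force: [4.5, -3.2, 6.3]
finger_gap: 13.7
finger_force: 12.0
```

The force is still only sliding force, so I'll push on gently to feel the stop.

```bash

python3 -m inch '[{"gripper":0,"dx":-0.001,"dy":0.001,"dz":0,"wx":0,"wy":0,"wz":0},{"gripper":0,"dx":-0.002,"dy":0.002,"dz":0,"wx":0,"wy":0,"wz":0},{"gripper":0,"dx":-0.003,"dy":0.003,"dz":0,"wx":0,"wy":0,"wz":0},{"gripper":0,"dx":-0.003,"dy":0.003,"dz":0,"wx":0,"wy":0,"wz":0},{"gripper":0,"dx":-0.003,"dy":0.003,"dz":0,"wx":0,"wy":0,"wz":0}]' 12
```

```text
clock: 16.12
eef_pos: [516.4, 113.6, 125.7]
eef_rot: [3.134, 0.002, 1.438]
wrist_force: [20.7, -17.3, -1.7]
finger_gap: 13.6
finger_force: 12.0
```

The force jumped to 27 N at (516.4,113.6), which is the tight stop. I'll relax, release and lift, then move clear over the lid to look.

```bash

python3 -m inch '[{"gripper":0.5,"dx":0.001,"dy":-0.001,"dz":0,"wx":0,"wy":0,"wz":0},{"gripper":0.5,"dx":0.002,"dy":-0.0018,"dz":0,"wx":0,"wy":0,"wz":0},{"gripper":0.5,"dx":0.002,"dy":-0.0018,"dz":0,"wx":0,"wy":0,"wz":0},{"gripper":0.5,"dx":0.002,"dy":-0.0018,"dz":0,"wx":0,"wy":0,"wz":0},{"gripper":0.5,"dx":0.002,"dy":-0.0018,"dz":0.02,"wx":0,"wy":0,"wz":0}]' 12
python3 -m inch '[{"gripper":0.5,"dx":0,"dy":0,"dz":0.02,"wx":0,"wy":0,"wz":0},{"gripper":0.5,"dx":0,"dy":0,"dz":0.04,"wx":0,"wy":0,"wz":0},{"gripper":0.5,"dx":0,"dy":0,"dz":0.07,"wx":0,"wy":0,"wz":0},{"gripper":0.5,"dx":0,"dy":-0.02,"dz":0.08,"wx":0,"wy":0,"wz":0},{"gripper":0.5,"dx":0,"dy":-0.050,"dz":0.08,"wx":0,"wy":0,"wz":0}]' 12
python3 -m inch '[{"gripper":0.5,"dx":-0.03,"dy":-0.03,"dz":0,"wx":0,"wy":0,"wz":0},{"gripper":0.5,"dx":-0.06,"dy":-0.06,"dz":0,"wx":0,"wy":0,"wz":0},{"gripper":0.5,"dx":-0.09,"dy":-0.09,"dz":0,"wx":0,"wy":0,"wz":0},{"gripper":0.5,"dx":-0.12,"dy":-0.12,"dz":0,"wx":0,"wy":0,"wz":0},{"gripper":0.5,"dx":-0.14,"dy":-0.14,"dz":0,"wx":0,"wy":0,"wz":0}]' 12
python3 -c "
from h import *
s=manip.read_state();print(s['eef_pos'].round(1))
for _ in range(3): manip.camera('top')
a=manip.camera('top');cv2.imwrite('pics/t8.png',a)
cv2.imwrite('pics/t8c.png',cv2.resize(a[125:250,145:275],None,fx=4.6,fy=4.6,interpolation=cv2.INTER_CUBIC))"
```

```text
clock: 16.53
eef_pos: [513.5, 113.7, 141.4]
eef_rot: [-3.136, 0.001, 1.439]
wrist_force: [-0.4, -0.1, -0.1]
finger_gap: 43.7
finger_force: 0.0
clock: 16.95
eef_pos: [515.9, 65.0, 227.2]
eef_rot: [3.138, -0.001, 1.442]
wrist_force: [-0.5, -0.2, -1.0]
finger_gap: 46.7
finger_force: 0.0
clock: 17.37
eef_pos: [373.1, -77.2, 224.3]
eef_rot: [-3.141, -0.0, 1.439]
wrist_force: [0.6, -1.0, 0.6]
finger_gap: 47.2
finger_force: 0.0
[373.1 -77.2 224.3]
```

View pics/t8c.png

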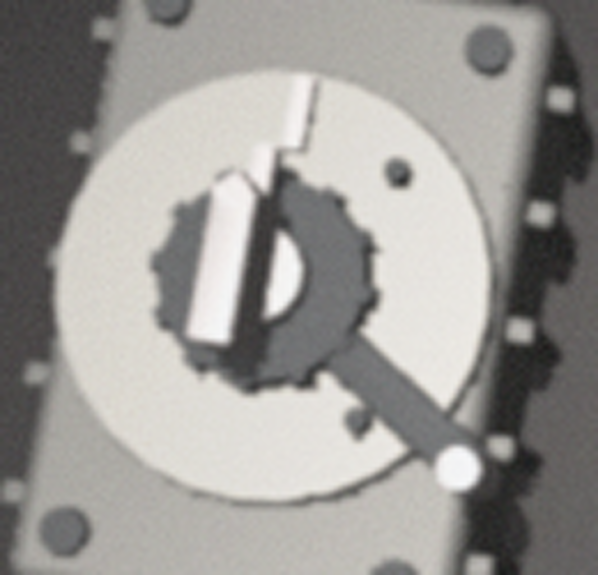

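The post is now at (459,467), at or slightly past its starting place, so the ring is tight. The bar runs parallel to the rib, with the tail's middle at about (209,341) and the shoulders at about (236,191). I'll do a numeric check of the alignment and the pump.

```bash
python3 - <<'E'
from h import *
f=lambda u,v,z:ray("top",(u/4.6+145-.4,v/4.6+125-.4),z)[:2]
an=lambda v:np.arctan2(v[1],v[0])
print("bar",an(f(236,191,158)-f(209,341,158)).round(3),"rib edges",an(f(297,78,104)-f(284,150,104)).round(3),an(f(319,82,104)-f(304,150,104)).round(3))
c=f(274,286,100)
for z in(112,118,124): n=f(263,147,z);print("nose",z,an(n-c).round(3),np.hypot(*(n-c)).round(1))
print("rib",an(f(301,113,104)-c).round(3))
# subpixel bar/rib via masks
a=cv2.imread("pics/t8.png");b=cv2.imread("pics/t0.png")
G=cv2.cvtColor(a,cv2.COLOR_BGR2GRAY)
for c_ in blobs(a,226,255,(180,130,225,205),20):
    r=cv2.fitLine(c_,cv2.DIST_L2,0,.01,.01).ravel();p,q=r[2:]+12*r[:2],r[2:]-12*r[:2]
    z=158 if r[3]>165 else 104
    v=ray("top",p,z)-ray("top",q,z);v=v if v[0]>0 else -v;print("blob",r[2:].round(1),cv2.contourArea(c_),an(v).round(3))
d=cv2.absdiff(a,b)[140:250,395:485];print("pump diff max",d.max(),(d>40).sum())
E
```

```text
bar -0.146 rib edges -0.148 -0.187
nose 112 0.041 43.6
nose 118 0.004 42.2
nose 124 -0.036 40.9
rib -0.144
blob [206.3 184.5] 40.0 -0.151
blob [192.9 181.2] 201.5 -0.143
blob [201.4 159.8] 20.5 -0.097
blob [208.9 149. ] 36.0 -0.147
pump diff max 15 0
```

The bar is at -0.146 and the rib at -0.147, the ring is tight, and the pump hasn't moved. I'm handing the job in.

```bash
python3 -c "
from cell import manip
print(manip.sign_off())"
```

```text
the job is handed in; nothing more can be done
None
```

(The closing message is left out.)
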